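# Press the lids onto coffee tins with the crank press

## Robot

A 6-joint arm with a two-finger parallel gripper is mounted at the origin on the work surface. World frame = base frame: x ahead of the robot, y to its left, z up, the work surface at z = 0. Lengths are in m, angles in rad, forces in N, time in s.
With the tool pointing down it reaches from about 0.375 to 0.975 m from the base axis. Payload 3.8 kg.
Tool frame: the origin (TCP) lies midway between the tips of the shut fingers; the grasp point (between the pads) lies 19 mm behind it; z points along the fingers, y is the line along which they close (so a half turn about z gives the same grasp; the last joint's range is limited). The gripper opens to 88 mm and grips with 3 to 60 N. Pads are 18 mm wide; open, the fingers measure 123 mm over their backs; the gripper's body (75 mm by 187 mm) begins 45 mm behind the grasp point.
Start: joints at [1.089, 0.264, 1.604, -0, 1.274, -0.037], TCP at [0.29, 0.609, 0.239] pointing down, gripper open.
Joint ranges: [-2.63, 2.63], [-0.94, 2.18], [0.31, 2.57], [-1.31, 4.45], [0, 2.66], [-2.55, 2.55]. Speed limits (rad/s): [2.57, 2.57, 3.14, 3.14, 3.14, 3.14].

## Interface

Orientations are given as a rotation vector (axis times angle).
In Python, from cell import manip, inverse_kinematics, cams, order gives the robot as it stands. Calls block until the motion is done:
- manip.move_pose(position, orientation): joint-space move of the TCP to a pose.
- manip.move_linear(position, rate=0.15, rot=None): straight line of the TCP; rot=None keeps the orientation; rate is the mean speed in m/s.
- manip.set_joints(angles): joint-space move.
- manip.set_gripper(opening, force=None): finger opening in m; force is the grip in N (None keeps the last); returns when the fingers have stopped.
- manip.dwell(seconds).
- inverse_kinematics(position, orientation): joint angles nearest the present ones, or None.
- manip.state(): the state.
- cams.capture(name): name is "side" or "top" or "wrist"; returns a dict with "image" (480x640x3 uint8, blue, green, red), "z_map" (480x640 float32, m along the optical axis (not along the pixel's ray), 0 where there is no reading), "intrinsics" (3x3 intrinsics, pixels), "k1" (the pictures are not rectified: a ray, as slopes to the right and down, at radius r is drawn at 1 + k1 r^2 times it, then the intrinsics apply), "position" and "orientation" of the camera in the world; the wrist camera has in their place "T_tool_cam" (4x4, takes a point from camera to tool coordinates, whose origin is the TCP and whose axes are the flange's). Camera axes: x right, y down, z forward; pixel columns grow to the right and rows downward; lengths in m; the calibration is good to about 2 mm. A picture is of the moment at which its call begins: read the wrist's pose just before it.
A pose or a line that the arm cannot do raises manip.IKError and nothing moves.
- order.close_job(): hands the job in; it is judged then, once.
The state is a dict: "clock": time; "joint_pos": joint angles; "joint_velocities": joint speeds; "tau": joint torques, N m; "tool_pos": TCP position; "tcp_rot": TCP orientation; "contact_force": force on the tool from outside, world axes, zero at the start; "moment": the same for the moment, N m; "gripper_width": finger opening in m; "grasp_force": force on a finger pad.
Only numpy, scipy, OpenCV 4.12 (cv2) and the standard library are available. Lean on these libraries where they do the work, as an engineer would, in place of code of your own. Each camera call takes 0.05 s, during which the arm holds its last target. There are 200 camera calls.

## Task

Seal all the little coffee tins in the lid press: pull its carriage fully out, stand every tin in a pocket of its own, push the carriage fully home, then crank three full turns clockwise (seen from above) at a steady, unhurried pace, about a quarter turn a second and without pausing at the heavy point, finishing with the press pad raised. Pull the carriage fully out again, stand the sealed tins upright on the floor of the wooden tray, and push the empty carriage fully home. Turn the crank only while the carriage is home, and leave the plant, mug and shaker alone.

Things in the scene. Friction and masses are not known exactly. Their poses are not given: they have to be found in the camera images.
- press: The lid press, fixed: a grey portal (220 mm along its x, 70 mm along its y, top 160 mm above the counter) over a steel bed that runs 210 mm to its -y side. Origin on the counter under the middle of the head; z up. Carriage and bed lie along its y axis. The columns stand 90 to 110 mm either side in x; the head's underside is 100 mm up.
- carriage (a joint): How far the carriage has been pushed in, m: 0 = fully out against its stop, 0.150 = fully home against its stop, pockets exactly under the head. It slides along the press's +y with about 3 N of friction and stays where it is left.
- carriage_mid (a point): Centre of the carriage's middle pocket, on the pocket floor (16 mm above the counter); axes as the press. The aluminium carriage is 168 mm along x by 54 mm along y; its pocket walls stand 8 mm above the pocket floors.
- pocket0 (a point): Floor centre of the pocket at the -x end. Each pocket is 48 mm square, 8 mm deep, and takes one tin with about 4 mm to spare all round; pockets are 54 mm apart in a row along the press's x.
- pocket1 (a point): Floor centre of the middle pocket.
- pocket2 (a point): Floor centre of the pocket at the +x end.
- carriage_grip (a point): Point on the carriage's upright black handle, a square post 14 x 14 mm (sides along the press's x and y), 105 mm to -y of the middle pocket; its top is 14 mm above this point, which is 52 mm above the counter.
- crank (a joint): Angle turned clockwise seen from above, rad, counted on over several turns. Starts at about 0, handle to the press's +y side, pad up; the pad is down at each half turn, up at each whole turn. Friction holds the crank where it is left. Takes about 6 N at the handle, about 12 N at the heavy point a third of the way round each turn, little on the way back up.
- pace (a joint): Needle of the pace dial on the press head, rad: 0 at rest, grows with cranking speed, averaged over about half a second: about 0.5 rad per rad/s, so 0.8 at a quarter turn a second. Two marks on the dial, at 0.4 and 1.4, bound the proper pace.
- crank_axis (a point): Point on the crank's upright axis, at the height of the middle of its handle (205 mm above the counter).
- crank_grip (a point): Middle of the crank's wooden handle, an upright round grip 26 mm in diameter and 42 mm tall that spins freely on its pin; 205 mm above the counter, 70 mm from the crank axis. The crank arm's top lies 24 mm below this point.
- ram (a joint): How far the press pad has been lowered, m: 0 = raised (its face 80 mm above the counter), 0.022 = lowest. Moves only with the crank.
- tray_in (a point): Centre of the inner floor of the low wooden tray (fixed), 6 mm above the counter. Inside 208 mm along its x by 118 mm along its y; walls 6 mm thick, 22 mm tall in all.
- succulent: Bystander: small black plant pot, 68 mm across, about 80 mm tall. Origin under its centre.
- mug: Bystander: white mug, 80 mm across, 85 mm tall. Origin under its centre.
- shaker: Bystander: brass cocktail shaker, 80 mm across, 152 mm tall. Origin under its centre.
- tin0: A small steel tin, 40 mm in diameter, body 40 mm tall, about 0.1 kg, with a narrower brass plug lid (34 mm) on top. Origin under its centre, z up through the lid. May be absent.
- lid0 (a joint): How far the lid of tin0 has been pressed in, m: 0 = as found, top 48 mm above the tin's foot; 0.005 = pressed home, 43 mm. Takes about 2.5 N; stays where it is pressed.
- tin1: A small steel tin, 40 mm in diameter, body 40 mm tall, about 0.1 kg, with a narrower brass plug lid (34 mm) on top. Origin under its centre, z up through the lid. May be absent.
- lid1 (a joint): How far the lid of tin1 has been pressed in, m: 0 = as found, top 48 mm above the tin's foot; 0.005 = pressed home, 43 mm. Takes about 2.5 N; stays where it is pressed.
- tin2: A small steel tin, 40 mm in diameter, body 40 mm tall, about 0.1 kg, with a narrower brass plug lid (34 mm) on top. Origin under its centre, z up through the lid. May be absent.
- lid2 (a joint): How far the lid of tin2 has been pressed in, m: 0 = as found, top 48 mm above the tin's foot; 0.005 = pressed home, 43 mm. Takes about 2.5 N; stays where it is pressed.

How it is judged:
On the way, in this order (a step that is already met when the one before it is completed fails the run):
1. the carriage is pulled fully out (value of joint carriage below 0.006 m), for 0.2 s.
2. every tin stands upright in a pocket of the carriage (x of tin0 in the frame of carriage_mid between -0.062 and 0.062 m and y of tin0 in the frame of carriage_mid between -0.007 and 0.007 m and z of tin0 in the frame of carriage_mid between -0.004 and 0.003 m and angle between each of tin0, tin1, tin2's own z axis and vertical below 0.1 rad and x of tin1 in the frame of carriage_mid between -0.062 and 0.062 m and y of tin1 in the frame of carriage_mid between -0.007 and 0.007 m and z of tin1 in the frame of carriage_mid between -0.004 and 0.003 m and x of tin2 in the frame of carriage_mid between -0.062 and 0.062 m and y of tin2 in the frame of carriage_mid between -0.007 and 0.007 m and z of tin2 in the frame of carriage_mid between -0.004 and 0.003 m), for 0.2 s.
3. the carriage is fully home with the tins in it (all of step 2 and value of joint carriage above 0.144 m), for 0.2 s.
4. with the carriage home, the crank is kept turning at a steady pace (value of joint pace between 0.4 and 1.4 rad and value of joint carriage above 0.14 m), for 6 s.
5. after three full turns, the pad up, the carriage is pulled fully out again (value of joint crank above 18.3 rad and value of joint each of ram, carriage below 0.006 m), for 0.2 s.
At the end, for the whole second after the job is handed in: Every tin stands upright (within 0.1 rad) and at rest on the floor of the tray with its lid pressed in to within 1.5 mm of home, the crank has made three turns (at least 18.3 rad), the pad is raised (within 6 mm), and the carriage is home (within 6 mm) (x of tin0 in the frame of tray_in between -0.092 and 0.092 m and y of tin0 in the frame of tray_in between -0.047 and 0.047 m and z of tin0 in the frame of tray_in between -0.004 and 0.004 m and angle between each of tin0, tin1, tin2's own z axis and vertical below 0.1 rad and linear speed of each of tin0, tin1, tin2 below 0.02 m/s and x of tin1 in the frame of tray_in between -0.092 and 0.092 m and y of tin1 in the frame of tray_in between -0.047 and 0.047 m and z of tin1 in the frame of tray_in between -0.004 and 0.004 m and x of tin2 in the frame of tray_in between -0.092 and 0.092 m and y of tin2 in the frame of tray_in between -0.047 and 0.047 m and z of tin2 in the frame of tray_in between -0.004 and 0.004 m and value of joint each of lid0, lid1, lid2 above 0.0035 m and value of joint ram below 0.006 m and value of joint crank above 18.3 rad and value of joint carriage above 0.144 m); the robot touches nothing.
It fails at once if the crank is spun at over twice the asked pace (value of joint pace above 1.8 rad).
It fails at once if the press pad is cranked down while the carriage is not home (value of joint ram above 0.009 m and value of joint carriage below 0.135 m).
It fails at once if the succulent is moved or tipped (distance of succulent from where it was at the start of the episode above 0.02 m or angle between succulent's own z axis and vertical above 0.3 rad).
It fails at once if the mug is moved or tipped (distance of mug from where it was at the start of the episode above 0.02 m or angle between mug's own z axis and vertical above 0.3 rad).
It fails at once if the shaker is moved or tipped (distance of shaker from where it was at the start of the episode above 0.02 m or angle between shaker's own z axis and vertical above 0.3 rad).
Of tin0, tin1, tin2 only 2 to 3 are there at a start; the rules pass over those that are not, and their reading is None.
At some moment in a run one of tin0, tin1, tin2 may be knocked a few centimetres aside while the robot is not near it.
Once in a run the grip may slacken for a moment while it holds something.
It also fails if it takes over 210 s, if anything falls off the work surface, if the arm or the gripper's body presses on something with over 40 N, if the wrist force passes 120 N, or if a joint passes its speed limit or range.

## Working session

There is one attempt and no reset: what is moved stays moved. The work goes in short steps, each a Python script; the robot and the scene stay as the last script left them, time stands still between calls to the robot, and variables do not carry over. Pictures are saved under pics/ and viewed, at most 15 in all, crops included, and the job is handed in when it is done.

```bash
ls; mkdir -p pics
cat > h.py <<'E'
import numpy as np, cv2
from scipy.spatial.transform import Rotation as R
from cell import manip, inverse_kinematics, cams, order
def pose_of(c, st=None):
    if 'T_tool_cam' in c:
        T=np.eye(4);T[:3,:3]=R.from_rotvec(st['tcp_rot']).as_matrix();T[:3,3]=st['tool_pos']
        T=T@np.array(c['T_tool_cam']);return T[:3,:3],T[:3,3]
    o=np.array(c['orientation'])
    Rm=o if o.shape==(3,3) else R.from_rotvec(o).as_matrix()
    return Rm,np.array(c['position'])
def snap(name,tag):
    st=manip.state();c=cams.capture(name);cv2.imwrite(f'pics/{tag}.png',c['image'])
    Rm,p=pose_of(c,st);np.savez(f'pics/{tag}.npz',R=Rm,p=p,K=c['intrinsics'],k1=c['k1'],z=c['z_map'],im=c['image']);return np.load(f'pics/{tag}.npz')
def slopes(d,uv):
    uv=np.atleast_2d(np.array(uv,float));K=d['K'];k1=float(d['k1'])
    x=np.stack([(uv[:,0]-K[0,2])/K[0,0],(uv[:,1]-K[1,2])/K[1,1]],1);s=x.copy()
    for _ in range(20): s=x/(1+k1*(s**2).sum(1,keepdims=True))
    return s
def onplane(d,uv,z):
    s=slopes(d,uv);r=np.c_[s,np.ones(len(s))]@d['R'].T
    return d['p']+r*((z-d['p'][2])/r[:,2])[:,None]
def cloud(d):
    v,u=np.mgrid[0:480,0:640];s=slopes(d,np.c_[u.ravel(),v.ravel()]);z=d['z'].ravel()
    P=(np.c_[s,np.ones(len(s))]*z[:,None])@d['R'].T+d['p'];P[z==0]=np.nan
    return P.reshape(480,640,3)
def down(yaw): # tool y axis at angle yaw in the world xy-plane (mod pi)
    return (R.from_euler('z',yaw)*R.from_euler('x',np.pi)).as_rotvec()
E
python3 - <<'E'
from h import *
print({k:np.round(v,3) if k!='clock' else v for k,v in manip.state().items()})
for n in('top','side'):
    d=snap(n,n+'0');print(n,d['p'],d['R'].round(2).tolist(),d['K'].tolist(),d['k1'])
E
```

```text
pics
{'clock': 0.0, 'joint_pos': array([ 1.089,  0.265,  1.605,  0.   ,  1.274, -0.037]), 'joint_velocities': array([ 0.   , -0.002, -0.   ,  0.001,  0.002,  0.002]), 'tau': array([-0.0000e+00, -5.0212e+01, -3.5687e+01,  7.3000e-02,  3.0000e-02,
       -0.0000e+00]), 'tool_pos': array([0.29 , 0.609, 0.237]), 'tcp_rot': array([-6.930e-01, -3.064e+00,  3.000e-03]), 'contact_force': array([0.255, 0.686, 0.323]), 'moment': array([ 0.01 , -0.012,  0.057]), 'grasp_force': np.float64(0.0), 'gripper_width': np.float64(0.088)}
top [4.93565542e-01 4.53603127e-04 1.06754188e+00] [[-0.01, -0.99, 0.1], [-1.0, 0.01, 0.02], [-0.02, -0.1, -0.99]] [[459.03923416950994, 0.0, 317.6022674614868], [0.0, 459.03923416950994, 233.56656956927367], [0.0, 0.0, 1.0]] -0.06646376929084243
side [0.48691215 0.79342939 0.69032496] [[-1.0, -0.05, 0.09], [-0.1, 0.56, -0.82], [-0.01, -0.83, -0.56]] [[523.0736173435403, 0.0, 319.05624614013556], [0.0, 523.0736173435403, 237.03050715692513], [0.0, 0.0, 1.0]] -0.15060708980427318
```

View pics/top0.png

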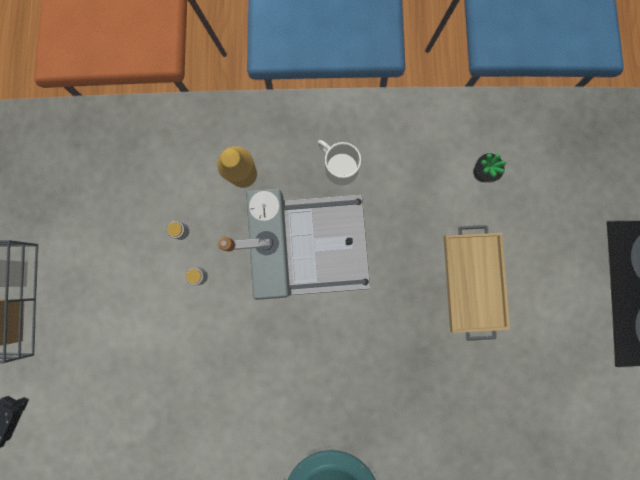

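View pics/side0.png

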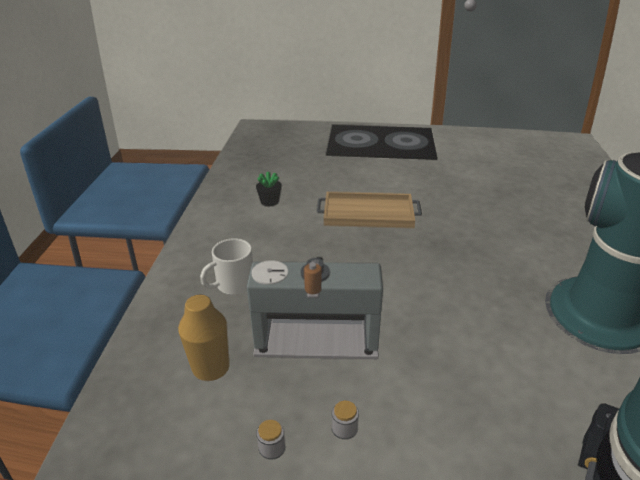

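The top view shows the press head at about (268,243) with its −y side to the right. The carriage handle is at (349,241) and the crank grip at (226,243). There are two tins, at (176,230) and (195,276), and the tray is at (476,283). The side view agrees: two tins, and no third one visible.

Run:
```python
import cv2
im=cv2.imread('pics/top0.png')
cv2.imwrite('pics/c1.png',cv2.resize(im[180:310,160:380],None,fx=3.6,fy=3.6,interpolation=cv2.INTER_CUBIC))
cv2.imwrite('pics/c2.png',cv2.resize(im[215:350,430:530],None,fx=4.4,fy=4.4,interpolation=cv2.INTER_CUBIC))
```

```text
(no output)
```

View pics/c1.png

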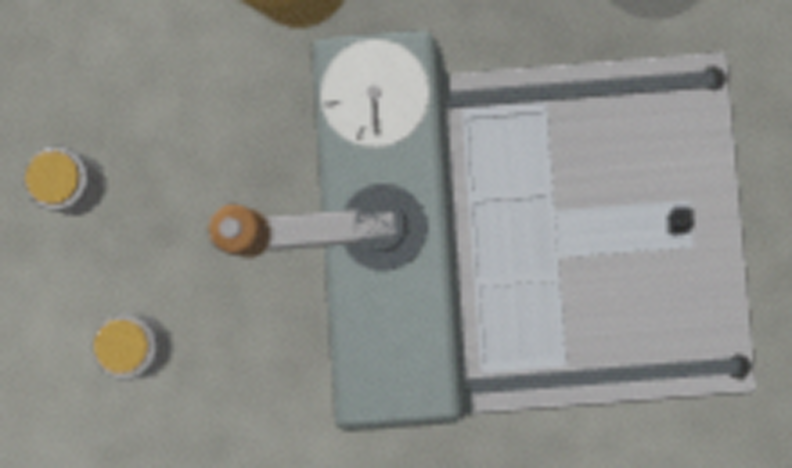

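View pics/c2.png

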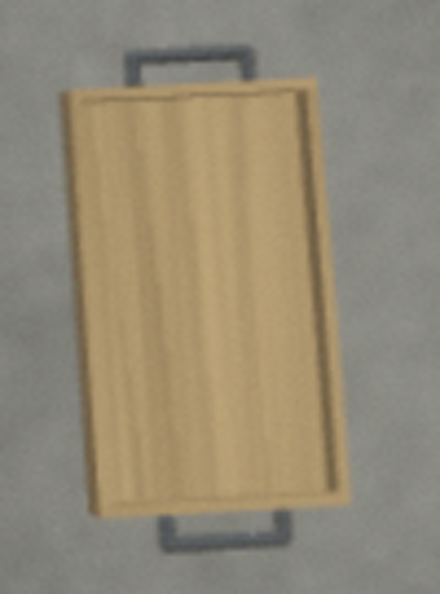

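Run:
```python
from h import *
d=np.load('pics/top0.npz')
c1=lambda a:np.array(a)/3.6+[160,180]; c2=lambda a:np.array(a)/4.4+[430,215]
H=onplane(d,c1([(312,38),(433,33),(468,415),(338,430)]),.16)
print('head',H.round(4).tolist(),H.mean(0),[np.degrees(np.arctan2(*(b-a)[1::-1])).round(1) for a,b in((H[3],H[0]),(H[2],H[1]),(H[1],H[0]),(H[2],H[3]))])
B=onplane(d,c1([(726,53),(755,388)]),.012);print('bed',B.round(4).tolist(),np.degrees(np.arctan2(*(B[0]-B[1])[1::-1])))
print('handle',onplane(d,c1([(680,220)]),.066)); print('tins',onplane(d,c1([(53,177),(122,347)]),.048)); print('grip',onplane(d,c1([(230,228)]),.226)); print('axis',onplane(d,c1([(382,226)]),.17))
T=onplane(d,c2([(66,90),(316,79),(350,503),(95,515)]),.022);print('tray',T.round(4).tolist(),T.mean(0),np.degrees(np.arctan2(*(T[0]-T[3])[1::-1])),np.degrees(np.arctan2(*(T[1]-T[2])[1::-1])))
P=cloud(d)
for n,(x,y) in dict(head=(400,320),grip=(230,228),tin=(53,177),tin2=(122,347),handle=(680,220),pocket=(515,240)).items():
    u,v=c1((x,y)).astype(int);print(n,P[v,u].round(4))
```

```text
head [[0.6738, 0.162, 0.16], [0.6755, 0.0939, 0.16], [0.4634, 0.0757, 0.16], [0.4559, 0.147, 0.16]] [0.56715619 0.11964516 0.16      ] [np.float64(3.9), np.float64(4.9), np.float64(91.4), np.float64(96.0)]
bed [[0.6888, -0.0807, 0.012], [0.4733, -0.0944, 0.012]] 3.6469319294735345
handle [[ 0.57641339 -0.04634324  0.066     ]]
tins [[0.6105014  0.34592069 0.048     ]
 [0.50350794 0.30033341 0.048     ]]
grip [[0.56227629 0.19234078 0.226     ]]
axis [[0.56680837 0.12124993 0.17      ]]
tray [[0.5898, -0.2684, 0.022], [0.5937, -0.3999, 0.022], [0.3752, -0.4074, 0.022], [0.3717, -0.2755, 0.022]] [ 0.48259879 -0.33778802  0.022     ] 1.863231756570378 1.973873549582021
head [0.5174 0.1129 0.1609]
grip [0.5623 0.1924 0.2331]
tin [0.6105 0.3464 0.0515]
tin2 [0.5044 0.3014 0.0511]
handle [nan nan nan]
pocket [0.5709 0.0569 0.0146]
```

```bash
cat >> h.py <<'E'
def grasp_rot(pos,a):
    """rotvec, tool pointing down, fingers closing along world angle a; picks the half turn with last joint nearest 0"""
    best=None
    for k in(0,np.pi):
        r=down(a+np.pi/2+k);q=inverse_kinematics(pos,r)
        if q is not None and(best is None or abs(q[5])<best[0]):best=(abs(q[5]),r)
    return best[1]
PR=np.array([.567,.1195]);PY=np.radians(3.75)
def press(x,y):
    c,s=np.cos(PY),np.sin(PY);return PR+np.array([c*x-s*y,s*x+c*y])
TR=np.array([.4826,-.3378]);TY=np.radians(1.92)
def tray(x,y):
    c,s=np.cos(TY),np.sin(TY);return TR+np.array([c*x-s*y,s*x+c*y])
E
python3 - <<'E'
from h import *
p=manip.state()['tool_pos'];manip.move_linear([p[0],p[1],.35])
q=[.5764,-.0463,.3];r=grasp_rot(q,PY);manip.move_pose(q,r)
d=snap('wrist','w1');snap('top','top1');print(manip.state()['clock'],d['p'],d['R'].round(2).tolist(),d['K'])
E
```

```text
3.6333 [0.57190504 0.02160886 0.44558388] [[1.0, 0.06, 0.02], [0.07, -0.96, -0.26], [-0.0, 0.26, -0.96]] [[408.95561542   0.         324.78723851]
 [  0.         408.95561542 239.53840993]
 [  0.           0.           1.        ]]
```

View pics/w1.png

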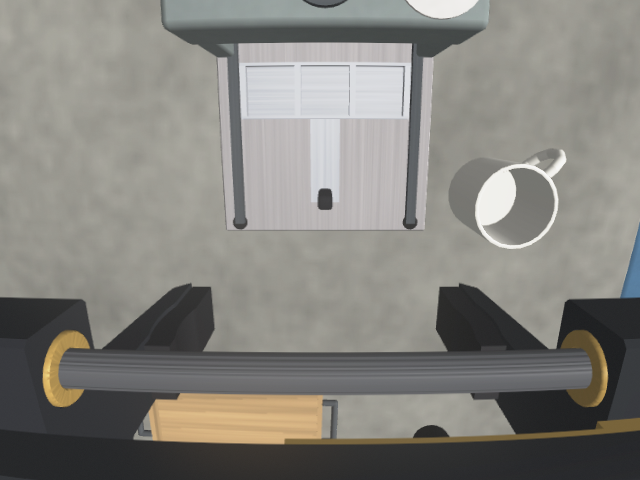

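View pics/top1.png

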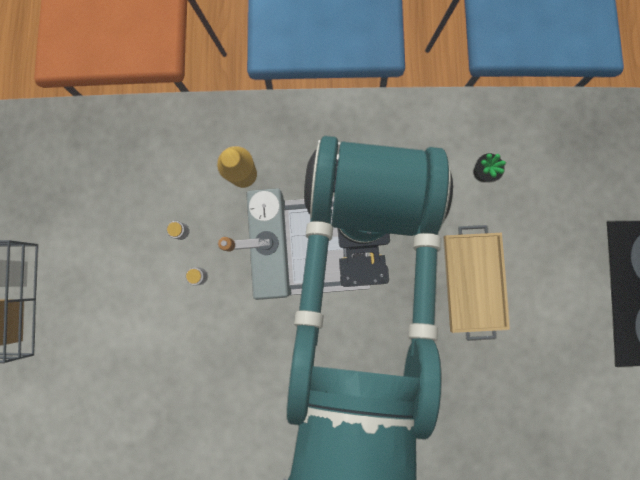

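The wrist view shows the handle at (325,204), the three empty pockets in rows 63–118, and the mug well clear at (515,205). The second top view confirms two tins.

Run:
```python
from h import *
d=np.load('pics/w1.npz')
P=onplane(d,[(241,63),(408,63),(410,118),(240,118)],.024);print(P.round(4).tolist(),P.mean(0),[np.degrees(np.arctan2(*(b-a)[1::-1])).round(1) for a,b in((P[0],P[1]),(P[3],P[2]))])
print('handle',onplane(d,[(325,204)],.066)); B=onplane(d,[(227,230),(425,230)],.012);print(B,B.mean(0))
print('model x of carriage/handle/bed in press frame')
for q in(P.mean(0),onplane(d,[(325,204)],.066)[0],B.mean(0)):
    v=q[:2]-PR;c,s=np.cos(PY),np.sin(PY);print((c*v[0]+s*v[1]).round(4),(-s*v[0]+c*v[1]).round(4))
```

```text
[[0.4859, 0.0794, 0.024], [0.6485, 0.0902, 0.024], [0.656, 0.0381, 0.024], [0.4864, 0.0268, 0.024]] [0.56918145 0.05866532 0.024     ] [np.float64(3.8), np.float64(3.8)]
handle [[ 0.57649792 -0.04721167  0.066     ]]
[[ 0.47168619 -0.09282333  0.012     ]
 [ 0.68863752 -0.07834214  0.012     ]] [ 0.58016185 -0.08558274  0.012     ]
model x of carriage/handle/bed in press frame
-0.0018 -0.0608
-0.0014 -0.167
-0.0003 -0.2055
```

```bash
sed -i 's/PR=np.array(\[.567,/PR=np.array([.566,/' h.py
python3 - <<'E'
from h import *
def f(): s=manip.state();return s['clock'],s['tool_pos'].round(4),s['contact_force'].round(1),s['gripper_width'].round(4),s['grasp_force'].round(1)
h=press(0,-.1665);manip.move_linear([*h,.1],.2);manip.set_gripper(.05);manip.move_linear([*h,.036],.1)
manip.set_gripper(0,20);print(f())
h=press(0,-.252);manip.move_linear([*h,.036],.08);print(f())
for y in(-.256,-.26,-.264):
    manip.move_linear([*press(0,y),.036],.05);print(f())
    if manip.state()['contact_force'][1]>10:break
manip.dwell(.3);manip.set_gripper(.05);print(f());manip.move_linear([*press(0,y),.12],.2)
manip.move_linear([*press(0,y-.01),.3],.3);manip.move_pose([*press(0,-.2),.3],grasp_rot([*press(0,-.2),.3],PY))
d=snap('wrist','w2')
E
```

```text
Traceback (most recent call last):
AttributeError: 'float' object has no attribute 'round'
```

```bash
cat >> h.py <<'E'
def f(): s=manip.state();print(round(s['clock'],2),np.round(s['tool_pos'],4),np.round(s['contact_force'],1),round(float(s['gripper_width']),4),round(float(s['grasp_force']),1))
E
python3 - <<'E'
from h import *
f()
h=press(0,-.252);manip.move_linear([*h,.036],.08);f()
for y in(-.256,-.26,-.264):
    manip.move_linear([*press(0,y),.036],.05);f()
    if manip.state()['contact_force'][1]>10:break
manip.dwell(.3);manip.set_gripper(.05);f();manip.move_linear([*press(0,y),.12],.2)
manip.move_linear([*press(0,-.22),.3],.3)
d=snap('wrist','w2')
E
```

```text
6.92 [ 0.5766 -0.0467  0.0362] [-2.   0.   4.1] 0.0136 20.0
8.13 [ 0.5824 -0.1324  0.0362] [-2.9 -0.3  4.8] 0.0141 20.0
8.38 [ 0.5824 -0.1329  0.0361] [-2.2 11.8  7.3] 0.0134 20.0
9.37 [ 0.5828 -0.1361  0.036 ] [ 0.2  0.2 -0.3] 0.05 0.0
```

View pics/w2.png

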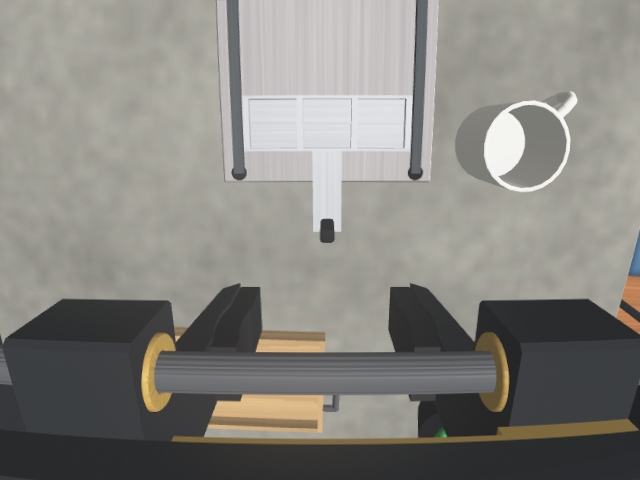

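The carriage hit its stop. The pocket block now spans (243,96) to (412,151), with the handle top at about (327,236).

Run:
```python
from h import *
d=np.load('pics/w2.npz')
P=onplane(d,[(243,96),(411,96),(413,151),(241,151)],.024);h=onplane(d,[(327,236)],.066)
for q in(P.mean(0),h[0]):
    v=q[:2]-PR;c,s=np.cos(PY),np.sin(PY);print(q,(c*v[0]+s*v[1]).round(4),(-s*v[0]+c*v[1]).round(4))
# tins refreshed from top
d=snap('top','top2');P=cloud(d);hsv=cv2.cvtColor(d['im'],cv2.COLOR_BGR2HSV)
m=cv2.inRange(hsv,(12,110,80),(30,255,255));m[:,215:]=0;m[:180]=0;m[300:]=0;m[:,:60]=0
n,l,s,c=cv2.connectedComponentsWithStats(m)
for i in range(1,n):
    if s[i,4]>20:print(c[i],s[i,4],onplane(d,[c[i]],.048))
```

```text
[ 0.57508357 -0.02740267  0.024     ] -0.0005 -0.1472
[ 0.58207442 -0.13168674  0.066     ] -0.0004 -0.2517
[174. 229.] 145 [[0.61090673 0.34759869 0.048     ]]
[193.1986755  275.62251656] 151 [[0.50523233 0.30192305 0.048     ]]
```

```bash
sed -i 's/PR=np.array(\[.566,.1195/PR=np.array([.566,.122/' h.py
cat >> h.py <<'E'
def lid(d,z,near,rad=.06):
    """centre of the brass lid nearest a guess"""
    m=cv2.inRange(cv2.cvtColor(d['im'],cv2.COLOR_BGR2HSV),(12,110,80),(32,255,255))
    n,l,s,c=cv2.connectedComponentsWithStats(m);best=None
    for i in range(1,n):
        if s[i,4]<20:continue
        p=onplane(d,[c[i]],z)[0];e=np.hypot(*(p[:2]-near))
        if e<rad and(best is None or e<best[0]):best=(e,p[:2],s[i,4],c[i])
    return best
def look(g,z,a,tag,h=.2,back=.08):
    """hover near g so that the wrist camera sees it, and find the lid"""
    r=grasp_rot([*g,h],a);fw=R.from_rotvec(r).as_matrix()
    q=inverse_kinematics([*g,h],r);manip.move_pose([*g,h],r);d=snap('wrist',tag);return lid(d,z,g),d
def pick(g,a,foot,dz=.012):
    r=grasp_rot([*g,.15],a);manip.move_linear([*g,.15],.2,r);manip.set_gripper(.07);manip.move_linear([*g,foot+dz],.12)
    manip.set_gripper(.0,25);f();manip.move_linear([*g,.33],.2);f()
def place(g,a,foot,dz=.012,op=.062):
    r=grasp_rot([*g,.33],a);manip.move_pose([*g,.33],r);f();manip.move_linear([*g,foot+dz+.03],.25)
    manip.move_linear([*g,foot+dz+.001],.04);f();manip.set_gripper(op);manip.move_linear([*g,foot+.12],.2)
E
python3 - <<'E'
from h import *
d=np.load('pics/top0.npz');print('shaker top',onplane(d,[(231,157)],.152),'mug rim',onplane(d,[(343,160)],.085))
g=np.array([.5045,.3015]);manip.move_pose([*press(0,-.1),.34],grasp_rot([*press(0,-.1),.34],PY+np.pi/2));manip.move_pose([*g,.34],grasp_rot([*g,.34],PY+np.pi/2))
for h in(.30,.2):
    d=(manip.move_linear([*g,h],.3),snap('wrist','w3_%d'%(h*100)))[1];print(lid(d,.048,g))
E
```

```text
shaker top [[0.74620008 0.19626186 0.152     ]] mug rim [[ 0.75304063 -0.03608004  0.085     ]]
(np.float64(0.0032731242137502233), array([0.50152109, 0.30285626]), np.int32(860), array([328.04651163, 199.50813953]))
(np.float64(0.003312769649643222), array([0.50140843, 0.30269023]), np.int32(1480), array([326.61216216, 216.89932432]))
```

View pics/w3_30.png

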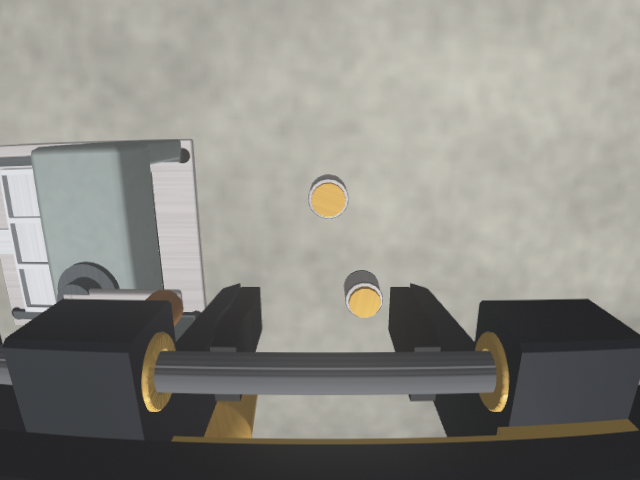

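The wrist view at 0.30 m shows tin A's lid at (328,199) and tin B's at (365,301). Both heights give the same position for tin A, so I'm picking it now.

Run:
```python
from h import *
A=PY+np.pi/2
pick(np.array([.5015,.3028]),A,0)
place(press(-.054,-.15),A,.016)
manip.move_linear([*press(-.054,-.15),.3],.3)
d=snap('wrist','w4');b=lid(d,.064,press(-.054,-.15));print(b,press(-.054,-.15))
```

```text
18.23 [0.5016 0.3029 0.0123] [-0.3  0.3  1.8] 0.0396 25.0
19.97 [0.5009 0.3025 0.3284] [ 0.2 -0.4 -1.3] 0.0392 25.0
22.13 [ 0.522  -0.0309  0.3299] [ 1.3 -0.3 -1.2] 0.0391 25.0
24.25 [ 0.522  -0.0312  0.0289] [-0.1 -0.4 -0.9] 0.0391 25.0
(np.float64(0.0004655913727017577), array([ 0.52150948, -0.03141849]), np.int32(952), array([325.20378151, 200.23739496])) [ 0.52192609 -0.03121061]
```

View pics/w4.png

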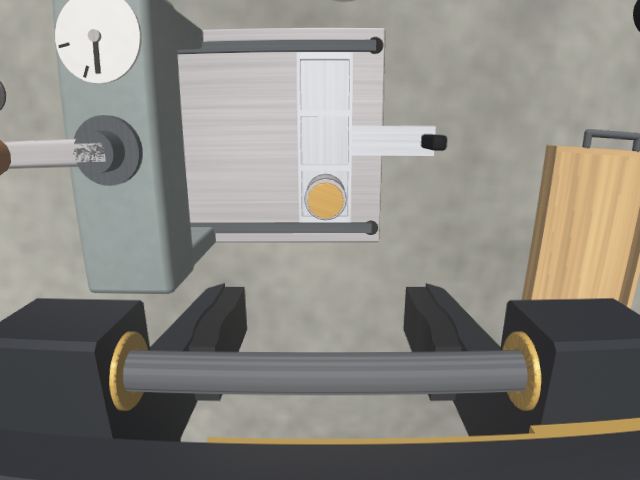

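Tin A stands centred in the lower pocket, at (326,200). Tin B is next.

Run:
```python
from h import *
A=PY+np.pi/2
manip.move_linear([*press(-.054,-.15),.34],.3)
g=np.array([.609,.347]);manip.move_pose([*g,.3],grasp_rot([*g,.3],A));d=snap('wrist','w5');b=lid(d,.048,g,.1);print(b)
if b and b[0]<.03:
    g=b[1];pick(g,A,0);place(press(0,-.15),A,.016)
    manip.move_linear([*press(0,-.15),.3],.3);d=snap('wrist','w6')
    for x in(-.054,0):print(lid(d,.064,press(x,-.15),.03),press(x,-.15))
    b=press(0,-.15)
```

```text
(np.float64(0.0018455275754093157), array([0.60781172, 0.34841208]), np.int32(851), array([327.01762632, 198.51703878]))
31.82 [0.6079 0.3485 0.0123] [ 1.2 -0.1  2.6] 0.0393 25.0
33.56 [0.6073 0.3481 0.3281] [-0.6  0.  -1.6] 0.0394 25.0
35.75 [ 0.5759 -0.0274  0.3299] [ 0.2 -0.1 -1.1] 0.0394 25.0
37.87 [ 0.5759 -0.0277  0.0289] [-0.1  0.  -1.2] 0.0394 25.0
(np.float64(9.559341844288942e-05), array([ 0.52196979, -0.03129562]), np.int32(873), array([325.08018328, 254.75257732])) [ 0.52192609 -0.03121061]
(np.float64(0.0005241807614434343), array([ 0.57531078, -0.02783719]), np.int32(946), array([325.11733615, 200.35835095])) [ 0.57581047 -0.02767884]
```

View pics/w6.png

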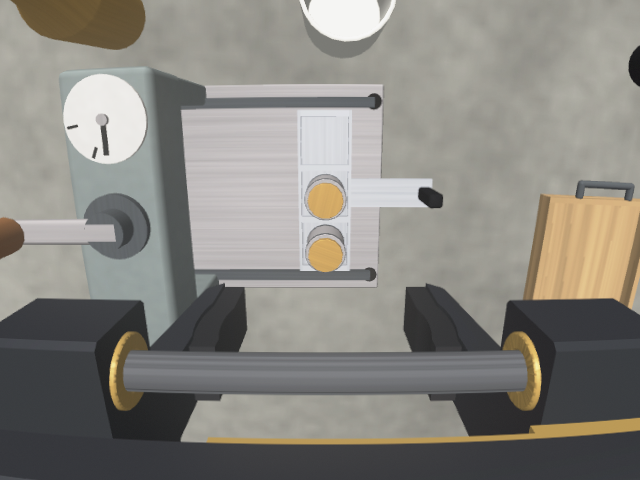

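Both tins are centred in their pockets, at (325,254) and (325,200). Next I push the carriage home, then time short linear segments above the crank.

Run:
```python
from h import *
h0=np.array([.5824,-.133]);u=np.array([-np.sin(PY),np.cos(PY)])
r=grasp_rot([*h0,.3],PY);manip.move_pose([*h0,.3],r);manip.set_gripper(.05);manip.move_linear([*h0,.1],.2);manip.move_linear([*h0,.036],.1)
manip.set_gripper(0,20);f();manip.move_linear([*(h0+u*.145),.036],.08);f()
for s in(.149,.152,.155,.158):
    manip.move_linear([*(h0+u*s),.036],.05);f()
    if manip.state()['contact_force'][1]<-9:break
manip.dwell(.3);f();manip.set_gripper(.05);b=h0+u*.12
h=manip.state()['tool_pos'][:2];manip.move_linear([*h,.1],.2);manip.move_linear([*(h-u*.05),.3],.3)
r=grasp_rot([.5,.1,.3],np.pi/2);g=press(0,.07);manip.move_pose([*g,.3],grasp_rot([*g,.3],PY))
d=snap('wrist','w7');d=snap('top','top3');f()
# pace trial in the air
for dt in(15,30):
    t0=manip.state()['clock'];n=60//dt
    for k in range(1,n+1):
        t=np.radians(k*dt);manip.move_linear([*press(.07*np.sin(t),.07*np.cos(t)),.3],1.57*.07);print(dt,round(manip.state()['clock']-t0,3),np.abs(manip.state()['joint_velocities']).max().round(3))
    manip.move_linear([*g,.3],.2)
```

```text
44.32 [ 0.5824 -0.1331  0.0362] [-1.4 -0.7  1.8] 0.0137 20.0
46.27 [0.5726 0.0134 0.0362] [-1.6 -0.6  6.4] 0.0139 20.0
46.52 [0.5724 0.0167 0.0362] [-1.5 -4.5  4.9] 0.014 20.0
46.77 [0.5724 0.017  0.0362] [ -1.9 -13.9   5. ] 0.0138 20.0
47.08 [0.5724 0.017  0.0362] [ -1.2 -14.6   5.5] 0.0136 20.0
50.05 [0.5616 0.1904 0.2994] [-0.8 -0.  -0.5] 0.0497 0.0
15 0.317 0.012
15 0.633 0.01
15 0.95 0.01
15 1.267 0.01
30 0.483 0.019
30 0.967 0.013
```

View pics/w7.png

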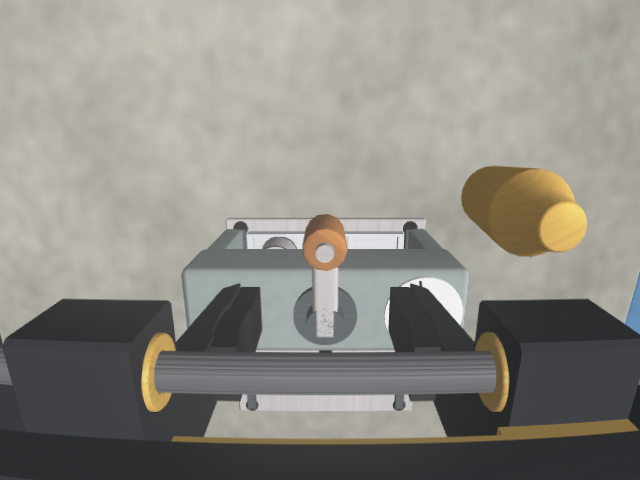

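The crank grip top is at (325,254) in the wrist view, with tin lids visible under the head. I'll measure the axis and test the segment timing in the air.

Run:
```python
from h import *
d=np.load('pics/w7.npz');print('grip',onplane(d,[(325,254)],.226),press(0,.07),'hub',onplane(d,[(326,316)],.165),PR)
a=PY+np.radians(60);g=press(0,.07);r=grasp_rot([*g,.3],a);manip.move_pose([*g,.3],r);print(manip.state()['joint_pos'])
for dt,rate in((18,.25),(20,.3)):
    t0=manip.state()['clock']
    for k in range(1,5):
        t=np.radians(k*dt);manip.move_linear([*press(.07*np.sin(t),.07*np.cos(t)),.3],rate);print(dt,round(manip.state()['clock']-t0,3),np.abs(manip.state()['joint_velocities']).max().round(3))
    manip.move_linear([*g,.3],.2)
# all of the circle solvable at the working height?
print([inverse_kinematics([*press(.07*np.sin(t),.07*np.cos(t)),.189],r) is not None for t in np.linspace(0,6,7)])
```

```text
grip [[0.56077422 0.19031474 0.226     ]] [0.56142178 0.19185012] hub [[0.56585794 0.12274867 0.165     ]] [0.566 0.122]
[ 2.86477528e-01  7.90067667e-02  1.70670731e+00 -1.60683922e-04
  1.35599675e+00 -8.24269502e-01]
18 0.25 0.022
18 0.5 0.016
18 0.75 0.013
18 1.0 0.015
20 0.25 0.022
20 0.5 0.02
20 0.75 0.017
20 1.0 0.017
[True, True, True, True, True, True, True]
```

```bash
python3 - <<'E'
from h import *
a=PY+np.radians(60);g=np.array([.5612,.191]);r=grasp_rot([*g,.3],a)
manip.set_gripper(.055);manip.move_pose([*g,.3],r);manip.move_linear([*g,.189],.12)
manip.set_gripper(0,40);f()
p=manip.state()['tool_pos'][:2]-PR;t0=np.arctan2(p[0],p[1])+PY;print('start angle',t0,np.hypot(*p))
F=[];N=45
for k in range(1,N+1):
    t=np.radians(24*k)
    manip.move_linear([*press(.0707*np.sin(t),.0707*np.cos(t)),.189],.224)
    s=manip.state();q=np.array(s['tool_pos'][:2])-PR;F.append((round(s['clock'],2),*np.round(s['contact_force'],0),round(1e3*np.hypot(*q),1),round(float(s['gripper_width']),3)))
    if k in(5,41):snap('top','crank%d'%k)
f();print(*F[:16],sep='\n');print(*F[16::4],sep='\n')
E
python3 -c "
import cv2,numpy as np
a=[cv2.resize(cv2.imread('pics/crank%d.png'%k)[170:260,200:290],None,fx=4.4,fy=4.4,interpolation=cv2.INTER_CUBIC) for k in(5,41)]
cv2.imwrite('pics/dial.png',np.hstack(a))"
```

```text
59.61 [0.5619 0.1919 0.1895] [3.  3.4 0.3] 0.0247 40.0
start angle 0.006771673404801816 0.07004350638869208
72.46 [0.5623 0.1921 0.1894] [4.5 0.1 4.8] 0.0247 40.0
(59.89, np.float64(3.0), np.float64(-3.0), np.float64(2.0), np.float64(70.3), 0.025)
(60.17, np.float64(2.0), np.float64(-3.0), np.float64(4.0), np.float64(70.5), 0.025)
(60.46, np.float64(1.0), np.float64(-2.0), np.float64(5.0), np.float64(70.6), 0.025)
(60.74, np.float64(-0.0), np.float64(1.0), np.float64(4.0), np.float64(70.6), 0.025)
(61.02, np.float64(1.0), np.float64(1.0), np.float64(4.0), np.float64(70.5), 0.025)
(61.36, np.float64(-1.0), np.float64(2.0), np.float64(5.0), np.float64(70.3), 0.025)
(61.64, np.float64(-2.0), np.float64(2.0), np.float64(7.0), np.float64(70.1), 0.025)
(61.92, np.float64(-5.0), np.float64(4.0), np.float64(8.0), np.float64(69.8), 0.025)
(62.21, np.float64(-5.0), np.float64(8.0), np.float64(7.0), np.float64(69.7), 0.025)
(62.49, np.float64(-1.0), np.float64(9.0), np.float64(6.0), np.float64(69.5), 0.025)
(62.77, np.float64(3.0), np.float64(8.0), np.float64(4.0), np.float64(69.5), 0.025)
(63.
[... 392 characters left out ...]
 np.float64(70.3), 0.025)
(64.47, np.float64(2.0), np.float64(-1.0), np.float64(5.0), np.float64(70.5), 0.025)
(65.61, np.float64(-1.0), np.float64(1.0), np.float64(7.0), np.float64(70.3), 0.025)
(66.74, np.float64(1.0), np.float64(9.0), np.float64(5.0), np.float64(69.6), 0.025)
(67.88, np.float64(5.0), np.float64(1.0), np.float64(5.0), np.float64(69.9), 0.025)
(69.01, np.float64(3.0), np.float64(0.0), np.float64(6.0), np.float64(70.6), 0.025)
(70.14, np.float64(-2.0), np.float64(2.0), np.float64(8.0), np.float64(70.0), 0.025)
(71.28, np.float64(5.0), np.float64(9.0), np.float64(3.0), np.float64(69.5), 0.025)
(72.46, np.float64(4.0), np.float64(0.0), np.float64(5.0), np.float64(70.2), 0.025)
```

View pics/dial.png

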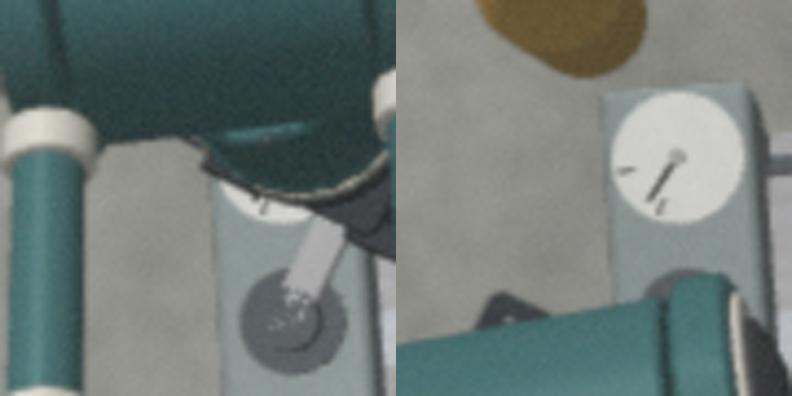

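In the second dial crop the needle at (665,180) sits between the two marks, so the pace held even at a between-segment trough. Now I release the crank, pull the carriage out and check the lids.

Run:
```python
from h import *
u=np.array([-np.sin(PY),np.cos(PY)]);h=np.array([.5724,.017])
manip.set_gripper(.06);p=manip.state()['tool_pos'];manip.move_linear([p[0],p[1],.3],.2)
w=h-u*.03;r=grasp_rot([*w,.3],PY);manip.move_pose([*w,.3],r);manip.set_gripper(.05);manip.move_linear([*h,.13],.2);manip.move_linear([*h,.036],.1)
manip.set_gripper(0,20);f();manip.move_linear([*(h-u*.147),.036],.08);f()
for s in(.15,.153,.156,.159):
    manip.move_linear([*(h-u*s),.036],.05);f()
    if manip.state()['contact_force'][1]>9:break
manip.dwell(.3);manip.set_gripper(.05);q=manip.state()['tool_pos'][:2];manip.move_linear([*q,.12],.2)
g=press(-.02,-.15);manip.move_pose([*g,.3],grasp_rot([*g,.3],PY+np.pi/2))
d=snap('wrist','w8')
for x in(-.054,0):print(lid(d,.059,press(x,-.15),.05),press(x,-.15))
P=cloud(d)
for x in(-.054,0):
    b=lid(d,.059,press(x,-.15),.05)
    if b:u_,v_=b[3].astype(int);print('lid z',np.nanmedian(P[v_-6:v_+7,u_-6:u_+7,2]))
```

```text
77.77 [0.5724 0.017  0.0362] [-0.7 -0.2  1.6] 0.0135 20.0
79.76 [ 0.5822 -0.1299  0.0362] [-0.2  1.1  4.8] 0.0137 20.0
80.01 [ 0.5824 -0.1327  0.0361] [-0.3  2.1  5.5] 0.0138 20.0
80.26 [ 0.5824 -0.1328  0.0361] [-0.4 12.6  7.4] 0.014 20.0
(np.float64(0.004726119249262059), array([ 0.52540332, -0.02800981]), np.int32(860), array([321.6255814 , 230.63953488])) [ 0.52192609 -0.03121061]
(np.float64(0.0007777759830120565), array([ 0.57504601, -0.02753553]), np.int32(932), array([324.4860515, 179.5751073])) [ 0.57581047 -0.02767884]
lid z 0.058670638639621464
lid z 0.05855497404288085
```

View pics/w8.png

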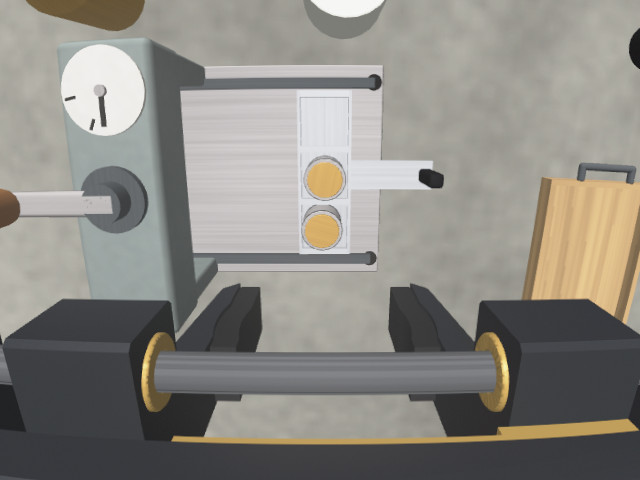

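The lids read 58.6 mm high, which is pressed home, and both tins are upright at (325,180) and (322,231). Next they go to the tray.

Run:
```python
from h import *
A=PY+np.pi/2
for i,(x,tx) in enumerate(((-.054,-.05),(0,.05))):
    g0=press(x,-.15);q=press(-.02,-.15)
    if i:manip.move_linear([*tray(-.05,0),.3],.3);manip.move_pose([*q,.3],grasp_rot([*q,.3],A))
    d=snap('wrist','p%d'%i);b=lid(d,.059,g0,.02);print(b)
    pick(b[1],A,.016);place(tray(tx,0),TY+np.pi/2,.006)
g=tray(.05,0);manip.move_linear([*g,.3],.3);d=snap('wrist','w9')
P=cloud(d)
for tx in(-.05,.05):
    b=lid(d,.049,tray(tx,0),.03);print(b,tray(tx,0));
    if b:u_,v_=b[3].astype(int);print('z',np.nanmedian(P[v_-6:v_+7,u_-6:u_+7,2]))
```

```text
(np.float64(0.004751740172555053), array([ 0.52540711, -0.02797618]), np.int32(857), array([321.54375729, 230.64410735]))
86.58 [ 0.5256 -0.028   0.0283] [-0.8  0.1  2.6] 0.0395 25.0
88.24 [ 0.5247 -0.0279  0.3285] [ 0.2  0.1 -0.5] 0.0393 25.0
89.47 [ 0.4331 -0.3387  0.3298] [ 0.3 -0.2 -1.7] 0.0395 25.0
91.62 [ 0.4327 -0.3395  0.0188] [ 0.4  0.1 -2. ] 0.039 25.0
(np.float64(0.0007752497013592244), array([ 0.57504655, -0.02754675]), np.int32(923), array([323.47887324, 179.81906826]))
97.85 [ 0.5752 -0.0276  0.0283] [ 0.4 -0.7  2.7] 0.0394 25.0
99.51 [ 0.5744 -0.0275  0.3284] [-0.4 -1.3 -0.8] 0.0394 25.0
100.7 [ 0.5329 -0.3351  0.3299] [-0.5  1.  -0.6] 0.0396 25.0
102.85 [ 0.5326 -0.3361  0.0187] [ 0.1 -1.1 -0.9] 0.0397 25.0
(np.float64(0.00019354683357896283), array([ 0.43281816, -0.3395116 ]), np.int32(736), array([325.99592391, 292.75815217])) [ 0.43262807 -0.3394752 ]
z 0.048669564905214374
(np.float64(0.00017472915893192438), array([ 0.53254364, -0.33629722]), np.int32(883), array([326.18799547, 197.47451869])) [ 0.53257193 -0.3361248 ]
z 0.048514966020961225
```

View pics/w9.png

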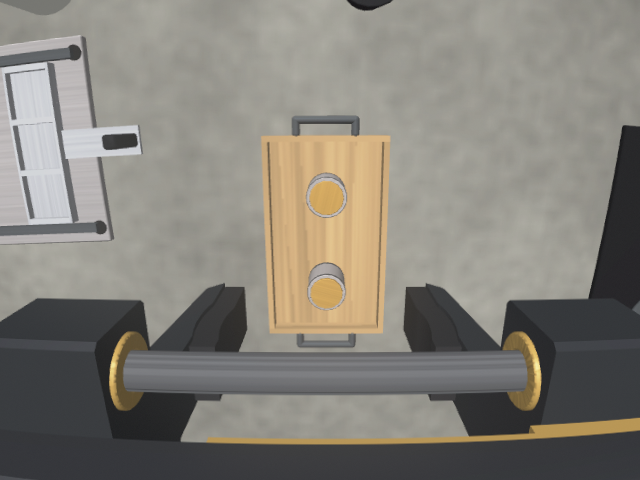

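Both tins stand in the tray, at (326,197) and (326,293), and the carriage is empty. I'll push it home, retreat, check that the tins haven't moved, and hand in.

Run:
```python
from h import *
h0=np.array([.5824,-.133]);u=np.array([-np.sin(PY),np.cos(PY)])
r=grasp_rot([*h0,.3],PY);manip.move_pose([*h0,.3],r);manip.set_gripper(.05);manip.move_linear([*h0,.1],.2);manip.move_linear([*h0,.036],.1)
manip.set_gripper(0,20);f();manip.move_linear([*(h0+u*.147),.036],.08);f()
for s in(.151,.154,.157,.16):
    manip.move_linear([*(h0+u*s),.036],.05);f()
    if manip.state()['contact_force'][1]<-9:break
manip.dwell(.3);manip.set_gripper(.05);h=manip.state()['tool_pos'][:2];manip.move_linear([*h,.1],.2);manip.move_linear([*(h-u*.05),.3],.3)
q=press(0,-.2);manip.move_linear([*q,.32],.3)
g=tray(.05,0);manip.move_pose([*g,.3],grasp_rot([*g,.3],TY+np.pi/2));d=snap('wrist','wa');P=cloud(d)
for tx in(-.05,.05):
    b=lid(d,.049,tray(tx,0),.1);u_,v_=b[3].astype(int);print(b,np.nanmedian(P[v_-6:v_+7,u_-6:u_+7,2]))
f()
```

```text
108.95 [ 0.5824 -0.1331  0.0362] [-1.2 -0.3  1.2] 0.0139 20.0
110.93 [0.5725 0.0154 0.0362] [-1.4 -2.8  5. ] 0.0134 20.0
111.18 [0.5724 0.0172 0.0362] [ -1.1 -10.7   5.1] 0.0138 20.0
(np.float64(0.0003067894045214881), array([ 0.43289725, -0.33962239]), np.int32(726), array([326.33608815, 293.57162534])) 0.048821487890158805
(np.float64(0.00019122516916589456), array([ 0.53245989, -0.33627977]), np.int32(869), array([326.64326812, 198.96317606])) 0.048541101352157556
114.92 [ 0.5329 -0.3346  0.2994] [ 0.3  0.6 -0.6] 0.0503 0.0
```

View pics/wa.png

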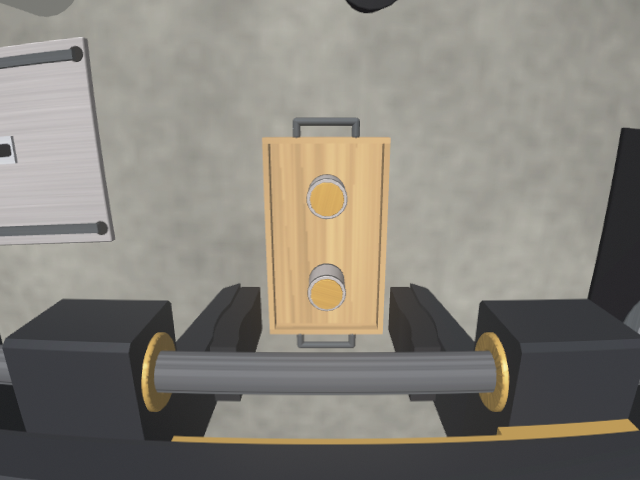

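The tins are unmoved at (326,198) and (326,293), and the carriage is home with its handle at (5,150).

```bash
python3 -c "
from cell import order
print(order.close_job())"
```

```text
the job is handed in; nothing more can be done
None
```

I handed the job in at about 115 s: both tins (only two were there) are sealed and standing upright in the tray, the crank has made three full turns with the pad raised, and the empty carriage is home; the hand-in call returned no verdict.

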